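# Back off the ratchet clamp on the ink bottle

## Robot

A 7-joint arm with a two-finger parallel gripper is mounted at the origin on the work surface. World frame = base frame: x ahead of the robot, y to its left, z up, the work surface at z = 0. Lengths are in mm, angles in rad, forces in N, time in s.
With the tool pointing down it reaches from about 425 to 875 mm from the base axis. Payload 9.9 kg.
Tool frame: the origin (TCP) lies on the centre line of the jaws, within the pads' length; the fingertips stand 14 mm ahead of it and the grasp point (between the pads) lies 5 mm behind it; x points along the fingers, y is the direction in which the jaws open and shut, and the axes are right-handed (so a half turn about x gives the same grasp; the last joint's range is limited). The gripper opens to 85 mm and grips with 20 to 120 N. Pads are 22 mm wide; open, the fingers measure 114 mm over their backs; the gripper's body (76 mm by 85 mm) begins 54 mm behind the grasp point. The pads swing forward as they close: fully open they stand 13 mm farther back than shut.
Start: joints at [1.231, 0.576, 0.025, 1.437, -0.015, 1.129, -0.057], TCP at [170.793, -653.039, 245.289] pointing down, gripper open.
Joint ranges: [-2.76, 2.76], [-0.34, 2.15], [-1.52, 1.57], [0.19, 2.46], [-1.09, 4.23], [0.17, 1.99], [-2.82, 2.82]. Speed limits (rad/s): [2.22, 2.22, 3.01, 3.01, 3.14, 3.14, 3.14].

## Interface

Orientations are given as a 3x3 rotation matrix whose columns are the frame's x, y, z axes.
In Python, from rig import env gives the robot as it stands. The module is installed in compiled form; this text tells all that it offers.
- The arm moves only by the tool arm_command, never from a script. Its argument "targets" is a list of rows, each a list of 4 numbers: the shift along the tool's x, y, z in cm, then the turn about the tool's x in degrees. In form: [[x, y, z, spin], ...]. A call has 1 to 12 rows; each row is the pose to reach, as a shift and turn from the pose commanded when the call began, along the tool's axes at that moment; what a row does not reach only later rows make up. A row lasts 1/8 s, in which the tool goes at most 62.5 mm and 10.7 degrees, less where a joint would pass 70% of its speed; a pose out of reach is approached as far as the arm can. A call with a gripper value outside its range is refused whole. "hand" is the finger opening in cm, from 0 to 8.54, set as the call begins (left out, the last holds). The fingers move at their own pace and stop on an object; the grip force is fixed at half the most. Time passes only in rows, so rows that repeat a pose let the fingers close. It gives the time, the measured TCP pose, the force and the opening at its end, in the units of the state.
- env.read_state(): the state, without advancing time (a new reading comes with each control period).
- env.snapshot(name): name is "side" or "top"; returns a dict with "frame" (420x560x3 uint8, red, green, blue), "z_map" (420x560 float32, mm along the optical axis (not along the pixel's ray), 0 where there is no reading), "intrinsics" (3x3 intrinsics, pixels), "T" (4x4, takes a point from camera to world coordinates). Camera axes: x right, y up, looking along -z (the intrinsics and any distortion apply to the point x, -y, -z); pixel columns grow to the right and rows downward; lengths in mm; the calibration is good to about 2 mm. A picture is of the moment at which its call begins.
- env.job_done(): hands the job in, once; it reports no verdict.
The state is a dict: "time_s": time; "joint_pos": joint angles; "qd": joint speeds; "joint_torque": joint torques, N m; "position": TCP position; "orientation": TCP orientation; "wrist_force": force on the tool from outside, world axes, zero at the start; "torque": the same for the moment, N m; "width": finger opening in mm.
Only numpy, scipy, OpenCV 4.12 (cv2) and the standard library are available. Lean on these libraries where they do the work, as an engineer would, in place of code of your own. Each camera call takes 0.05 s, during which the arm holds its last target.

## Task

Open the bottle clamp so that the ink bottle stands free: squeeze the trigger plate to the handle plate to lift the holding pawl, first easing the wheel a little tighter so the pawl comes off its hooked tooth without being dragged or forced, and turn the wheel back (anticlockwise seen from above) until the jaw is fully open. Then let the pawl spring fully back in among the teeth and let go, leaving the bottle standing where it is, not crushed, and the other things on the bench undisturbed.

Things in the scene. Friction and masses are not known exactly. Their poses are not given: they have to be found in the camera images.
- clamp: bench bottle clamp, fixed: dark steel base plate 380 x 230 x 12 mm. Origin at the foot of the wheel's axis, on the table; x axis from wheel to bottle, z up; the plate reaches 110 mm from the axis on the robot side. Along x: flat aluminium wheel (radius 64 mm, top 24 mm up), sliding jaw with rubber pad, bottle (axis at x = 165 mm), V block
- wheel_axis (a point): point on the wheel's vertical axis at the top of the disc, 24 mm above the table; a low hub there rises to 36 mm
- quadrant: fixed arc of hooked steel teeth around the wheel, frame as clamp: tips at radius 70 mm, outside 91 mm, top 34 mm up, pitch 0.30 rad. Holding faces undercut 35 degrees: the loaded pawl hooks under its tooth until the wheel is turned 0.05 to 0.12 rad tighter (clockwise from above), before or while squeezing lightly; then it draws freely. Pawl and teeth must not bear more than 25 N
- wheel (a joint): wheel angle, rad: 0 = tight, pawl in its first tooth gap; grows anticlockwise (from above) as the clamp is backed off; 0.82 = stop, jaw fully open; negative = tighter. A spring (0.4 Nm at 0, 0.2 Nm at the stop) always turns it towards open, so it leans on the pawl; let go with the pawl sprung in, it runs back only to the next tooth
- pawl (a joint): how far the pawl is drawn in towards the wheel's axis, m: 0 = fully in the teeth, 0.009 and more = clear of the tooth tips, 0.012 = stop. Rides on the wheel and turns with it; spring pushes it out with 5 N at 0, 9 N at 0.012
- handle (a point): centre of the upright black handle plate fixed on the wheel: 8 mm thick along the radius, 28 mm wide, top 82 mm above the table; this point 58 mm up, 26 mm from the wheel's axis; inner face at radius 22 mm
- trigger (a point): centre of the upright black trigger plate on the pawl, parallel to the handle plate, 8 mm thick, 28 mm wide, 34 to 82 mm above the table; this point 58 mm up, 62 mm from the axis with the pawl in. Squeezing it to the handle (44 mm over both outer faces, 32 fully squeezed; only the trigger moves) lifts the pawl. Line handle-trigger: a radius at 2.69 rad + wheel angle from the clamp's x axis
- jaw (a joint): jaw opening, m: driven by the wheel, 0.020 m per rad; 0 at the start, 0.0164 fully open
- pad: rubber pad 50 x 40 mm on the jaw, sprung 2.5 N per mm, pressing on the bottle; together with the jaw it must not squeeze the bottle with more than 12 N
- bottle: dark ink bottle with white cap, standing loose on the base plate between pad and V block: diameter 66 mm, 165 mm high; origin at the centre of its underside, z up. To be left standing
- cap: white spare cap, diameter 34 mm, 22 mm high, loose on the base plate left of the jaw
- key: flat steel spanner, 130 mm long, loose on the base plate right of the bottle
- funnel: white funnel upside down on the table, diameter 68 mm, 60 mm high
- syringe: plastic syringe body lying on the table, about 140 mm long, 22 mm thick
- ink0: ink bottle standing in the black tray at the robot's right, diameter 66 mm, 165 mm high
- ink1: ink bottle standing in the black tray at the robot's right, diameter 66 mm, 165 mm high
- ink2: ink bottle standing in the black tray at the robot's right, diameter 66 mm, 165 mm high
- ink3: ink bottle standing in the black tray at the robot's right, diameter 66 mm, 165 mm high
Not all that is in view belongs to the job. What is shaped like the bottle but blue or purple is not meant.

How it is judged (in metres and radians):
On the way, in this order (a step that is already met when the one before it is completed fails the run):
1. the pawl is lifted clear of the teeth while the wheel is still wound up (value of joint pawl above 0.0075 m and value of joint wheel below 0.2 rad), for 0.1 s.
2. the wheel has been turned back to its open stop (value of joint wheel above 0.78 rad), for 0.1 s.
At the end, for the whole second after the job is handed in: wheel at its open stop (angle above 0.78 rad) and jaw open more than 15.5 mm, pawl sprung back in (joint below 2 mm), the bottle upright within 0.1 rad, at rest and within 15 mm of where it stood (value of joint wheel above 0.78 rad and value of joint jaw above 0.0155 m and value of joint pawl below 0.002 m and angle between bottle's own z axis and vertical below 0.1 rad and distance of bottle from where it was at the start of the episode below 0.015 m and linear speed of bottle below 0.02 m/s); the robot touches nothing.
It fails at once if pawl and quadrant teeth pressed on each other, or the quadrant struck, with more than 25 N (contact force between quadrant and anything else above 25 N).
It fails at once if the pad squeezes the bottle with more than 12 N (contact force between pad and bottle above 12 N).
It fails at once if the bottle is knocked over or shoved (tilt over 0.25 rad or moved over 30 mm) (angle between bottle's own z axis and vertical above 0.25 rad or distance of bottle from where it was at the start of the episode above 0.03 m).
It fails at once if the robot touches the bottle with more than 5 N (contact force between bottle and the fingers above 5 N or contact force between bottle and the arm above 5 N).
It fails at once if another thing on the bench is moved more than 25 mm (distance of any of cap, key, funnel, syringe, ink0, ink1, ink2, ink3 from where it was at the start of the episode above 0.025 m).
It also fails if it takes over 43 s, if anything falls off the work surface, if the arm or the gripper's body presses on something with over 40 N, if the wrist force passes 120 N, or if a joint passes its speed limit or range.

## Working session

There is one attempt and no reset: what is moved stays moved. The work goes in short steps, Python scripts to look and compute and a tool call to move; the robot and the scene stay as the last step left them, time stands still between calls to the robot, and variables do not carry over. Pictures are saved under pics/ and viewed, and the job is handed in when it is done.

Besides the shell and the picture viewer there is one more tool, called by a JSON object that holds its "fn" and its "kwargs". arm_command: Moves the arm, as the interface text tells. Its arguments: {"type":"object","properties":{"targets":{"type":"array"},"hand":{"type":"number"}},"required":["targets"]}

```bash
mkdir -p pics
python3 - <<'E'
from rig import env
import cv2,numpy as np,pickle
s=env.read_state();print({k:np.round(v,3).tolist() for k,v in s.items()})
for n in("side","top"):
    d=env.snapshot(n);pickle.dump(d,open(f"pics/{n}0.pkl","wb"))
    cv2.imwrite(f"pics/{n}0.png",d["frame"][:,:,::-1]);print(n,d["intrinsics"].tolist(),np.round(d["T"],3).tolist(),d.keys())
E
```

```text
{'time_s': 0.0, 'joint_pos': [1.231, 0.577, 0.025, 1.438, -0.015, 1.129, -0.057], 'qd': [-0.001, 0.001, -0.001, -0.002, 0.0, 0.001, 0.001], 'joint_torque': [-0.0, -76.575, 2.251, -28.597, 0.015, 0.013, -0.0], 'position': [170.658, -652.616, 244.436], 'orientation': [[-0.001, 0.253, -0.967], [0.002, -0.967, -0.253], [-1.0, -0.002, 0.0]], 'wrist_force': [0.485, -0.277, -0.093], 'torque': [0.003, -0.023, -0.013], 'width': 85.569}
side [[521.7502678564726, 0.0, 288.3725672118373], [0.0, 521.7502678564726, 217.68770995731185], [0.0, 0.0, 1.0]] [[-0.991, 0.092, -0.102, 401.157], [-0.136, -0.58, 0.803, 1247.293], [0.015, 0.809, 0.587, 1037.76], [0.0, 0.0, 0.0, 1.0]] dict_keys(['frame', 'z_map', 'intrinsics', 'T'])
top [[396.14820196833654, 0.0, 282.2952176008441], [0.0, 396.14820196833654, 213.33221813097072], [0.0, 0.0, 1.0]] [[-0.017, 0.988, -0.151, 402.772], [-1.0, -0.019, -0.009, -78.896], [-0.012, 0.151, 0.988, 1158.357], [0.0, 0.0, 0.0, 1.0]] dict_keys(['frame', 'z_map', 'intrinsics', 'T'])
```

View pics/side0.png

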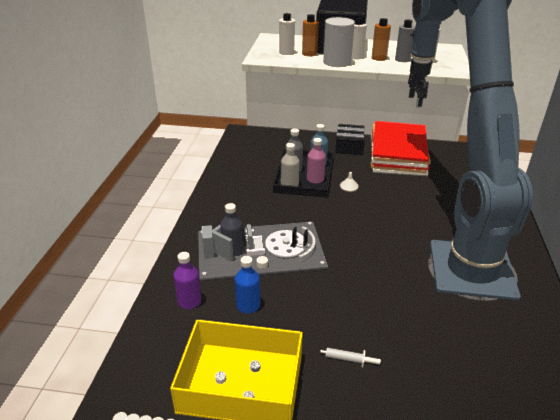

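View pics/top0.png

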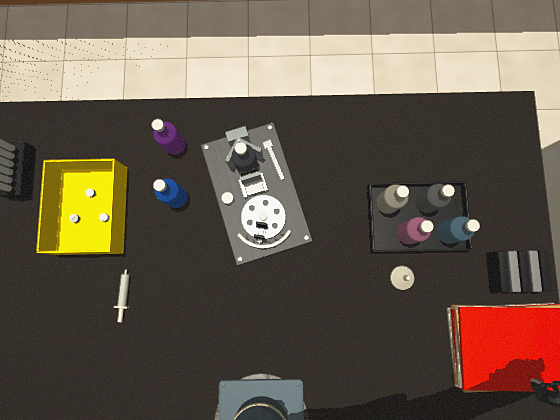

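The dark ink bottle in the clamp is at top (242,155) and side (231,228). The blue bottle (top 170,193) and purple bottle (top 168,137) are decoys. The wheel is at top (263,216), with the plates near (261,232). Next I'll enlarge that area and measure.

```bash
cat > h.py <<'E'
import numpy as np,pickle,cv2
def ray(d,u,v):
    K=d["intrinsics"];T=np.array(d["T"],float)
    r=np.array([(u-K[0,2])/K[0,0],-(v-K[1,2])/K[1,1],-1.]);return T[:3,3],T[:3,:3]@r
def onz(d,u,v,z):
    o,r=ray(d,u,v);return o+r*(z-o[2])/r[2]
def px(d,p):
    K=d["intrinsics"];T=np.array(d["T"],float);c=np.linalg.inv(T)@np.append(p,1);c=c[:3]/-c[2]
    return K[0,0]*c[0]+K[0,2],-K[1,1]*c[1]+K[1,2]
E
python3 - <<'E'
from h import *
t=pickle.load(open("pics/top0.pkl","rb"));s=pickle.load(open("pics/side0.pkl","rb"))
a=cv2.resize(t["frame"][110:275,190:325],None,fx=4,fy=4,interpolation=cv2.INTER_CUBIC)[:600]
b=cv2.resize(s["frame"][195:285,190:335],None,fx=5,fy=5,interpolation=cv2.INTER_CUBIC)
a=cv2.resize(t["frame"][115:270,195:320],None,fx=3.8,fy=3.8,interpolation=cv2.INTER_CUBIC)
cv2.imwrite("pics/ca.png",a[:,:,::-1]);cv2.imwrite("pics/cb.png",b[:,:,::-1])
E
```

```text
(no output)
```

View pics/ca.png

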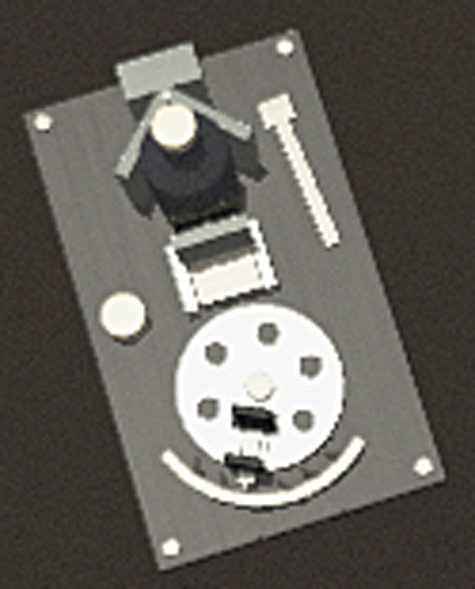

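View pics/cb.png

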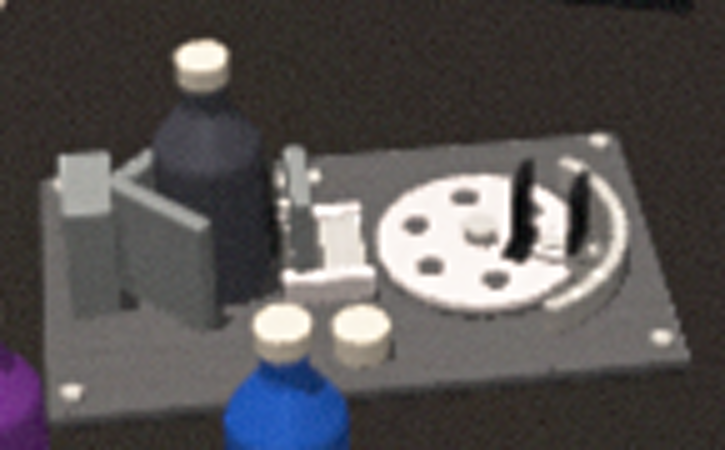

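The top crop shows the clamp clearly, bottle at crop (185,165) and wheel at crop (260,385). The dark bottle between pad and V block fits the description. The handle is at crop (255,418), the trigger at crop (245,463).

Run:
```python
from h import *
t=pickle.load(open("pics/top0.pkl","rb"));s=pickle.load(open("pics/side0.pkl","rb"))
f=lambda x,y:((x+.5)/3.8+195-.5,(y+.5)/3.8+115-.5)
C=[onz(t,*f(*p),12)[:2] for p in[(25,115),(297,30),(443,478),(162,570)]];print(np.round(C,1))
for i in range(4):print(np.linalg.norm(C[i]-C[(i+1)%4]))
# screws
for p in[(43,122),(285,47),(423,466),(170,547)]: print("scr",np.round(onz(t,*f(*p),14),1))
# x axis: from robot side edge to bottle edge
mid=lambda a,b:(a+b)/2
ax=mid(C[0],C[1])-mid(C[2],C[3]);print("yaw",np.degrees(np.arctan2(ax[1],ax[0])),np.degrees(np.arctan2(*(C[0]-C[3])[::-1])),np.degrees(np.arctan2(*(C[1]-C[2])[::-1])))
for d,(x0,x1,y0,y1),n in((t,(238,288,190,236),"top"),(s,(262,318,225,262),"side")):
    g=d["frame"].min(2);m=np.zeros_like(g);m[y0:y1,x0:x1]=(g[y0:y1,x0:x1]>170)*255
    m=cv2.morphologyEx(m,cv2.MORPH_OPEN,np.ones((3,3),np.uint8))
    c=max(cv2.findContours(m,0,1)[0],key=cv2.contourArea)
    h=cv2.convexHull(c)
    P=np.array([onz(d,*q[0],24)[:2] for q in c])
    # robust circle fit, fixed r
    from scipy.optimize import least_squares
    r=least_squares(lambda p:np.hypot(*(P-p[:2]).T)-p[2],[*P.mean(0),64],loss="soft_l1",f_scale=1)
    print(n,r.x.round(1))
    k=np.abs(np.hypot(*(P-r.x[:2]).T)-r.x[2]);print(np.median(k))
# black plates top mask
for d,(x0,x1,y0,y1),z,n in((t,(250,272,218,242),82,"top"),(s,(290,312,225,250),58,"side")):
    g=d["frame"].max(2);m=np.zeros_like(g);m[y0:y1,x0:x1]=(g[y0:y1,x0:x1]<50)*255
    nn,l,st,ce=cv2.connectedComponentsWithStats(m)
    for i in range(1,nn):
        if st[i,4]>6: print(n,st[i],ce[i].round(1),onz(d,*ce[i],z).round(1))
    cv2.imwrite(f"pics/m{n}.png",cv2.resize(m[y0:y1,x0:x1],None,fx=10,fy=10,interpolation=0))
```

```text
[[ 791.8  172.4]
 [ 857.7  -44.4]
 [ 497.5 -150.8]
 [ 431.7   63.6]]
226.59586585438745
375.6015352763768
224.2010452359557
376.12281292161805
scr [785.  157.6  14. ]
scr [843.  -34.7  14. ]
scr [ 506.8 -135.7   14. ]
scr [448.9  57.3  14. ]
yaw 16.634400219560472 16.817057838008555 16.45148909933584
top [569.9 -11.7  62.4]
0.9088385476426382
side [581.6  -4.8  54.2]
8.64169809069265
top [256 222  11   7  40] [261.6 225.6] [535.  -11.7  82. ]
top [254 235  11   5  18] [259.1 237.6] [502.   -4.8  82. ]
side [291 228   6  19  57] [293.9 237.8] [540.    7.9  58. ]
side [304 230   4  16  42] [305.2 237.2] [ 5.066e+02 -4.000e-01  5.800e+01]
```

Run:
```python
from h import *
a=np.radians(16.63+np.degrees(2.69));W=np.array([570,-12.])
u=np.array([np.cos(a),np.sin(a)]);w=np.array([-u[1],u[0]])
for n,off in(("top",(238,200)),("side",(275,215))):
    d=pickle.load(open(f"pics/{n}0.pkl","rb"));K=d["intrinsics"]
    o=[]
    for v in range(150,260):
        for x in range(230,330):
            z=d["z_map"][v,x]
            if z<=0: continue
            p0,r=ray(d,x,v);p=p0+r*z
            q=p[:2]-W
            if np.hypot(*q)<85: 
                if 40<p[2]<95:o.append([q@u,q@w,p[2]])
    o=np.array(o);print(n,len(o))
    for lo,hi in((10,45),(45,80)):
        k=o[(o[:,0]>lo)&(o[:,0]<hi)]
        for zl,zh in((40,60),(60,76),(76,90)):
            kk=k[(k[:,2]>zl)&(k[:,2]<zh)]
            if len(kk):print(lo,zl,len(kk),kk.mean(0).round(1),kk.min(0).round(1),kk.max(0).round(1))
    im=d["frame"][off[1]:off[1]+50,off[0]:off[0]+55,::-1]
    im=cv2.resize(im,None,fx=12,fy=12,interpolation=cv2.INTER_CUBIC)
    for rr in(22,30,58,66):
        for ww in(-14,14):
            for z in (82,):
                x,y=px(d,np.append(W+u*rr+w*ww,z));cv2.circle(im,(int((x-off[0]+.5)*12),int((y-off[1]+.5)*12)),3,(0,0,255),-1)
    for th in np.arange(0,6.28,.2):
        x,y=px(d,np.append(W+64*np.array([np.cos(th),np.sin(th)]),24));cv2.circle(im,(int((x-off[0]+.5)*12),int((y-off[1]+.5)*12)),2,(0,200,0),-1)
    cv2.imwrite(f"pics/o{n}.png",im)
```

```text
top 98
10 40 10 [29.1  4.5 49. ] [11.6 -9.8 40. ] [31.8 15.4 56.8]
10 60 8 [31.   1.  68.1] [ 26.4 -11.2  61.7] [31.9 15.4 74. ]
10 76 31 [28.   1.7 82.3] [ 23.7 -11.8  76.1] [31.7 14.1 86.2]
45 40 7 [67.4  4.5 52.8] [65.5 -7.4 44.9] [68.  15.4 58.3]
45 60 7 [66.1  8.8 71.6] [61.  -8.2 66.4] [67.9 15.6 75.9]
45 76 30 [63.7  1.4 82.4] [ 59.5 -11.8  79. ] [67.8 14.2 86.7]
side 124
10 40 24 [30.8 -6.6 50.3] [ 25.7 -18.3  40. ] [33.2 18.2 59.9]
10 60 21 [30.7 -7.6 69.2] [ 25.6 -19.5  60.8] [33.5 12.9 75.4]
10 76 19 [29.5 -5.1 80.7] [ 24.5 -20.5  76.2] [33.2 12.3 87.1]
45 40 25 [65.8 -7.8 50.3] [ 59.4 -16.6  40.4] [69.3  8.8 58.9]
45 60 17 [66.8 -8.3 68.1] [ 61.7 -17.4  60.7] [70.   6.3 75.1]
45 76 18 [65.  -3.4 80.2] [ 60.  -19.1  76.2] [69.1 12.8 85.3]
```

View pics/otop.png

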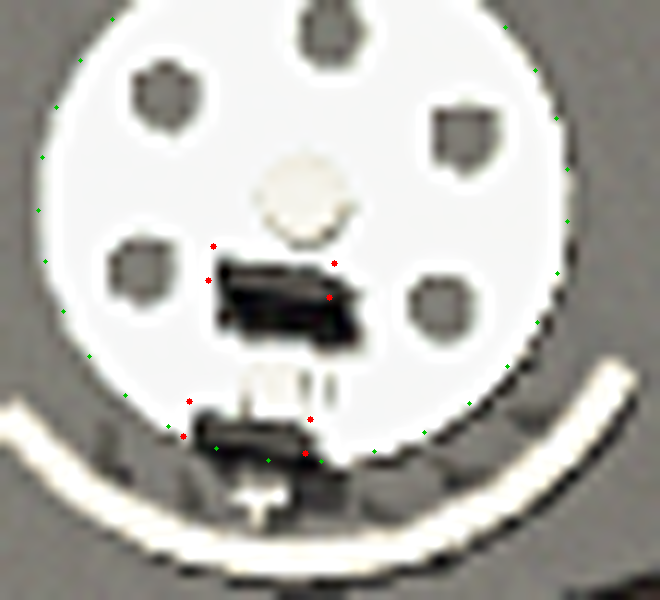

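View pics/oside.png

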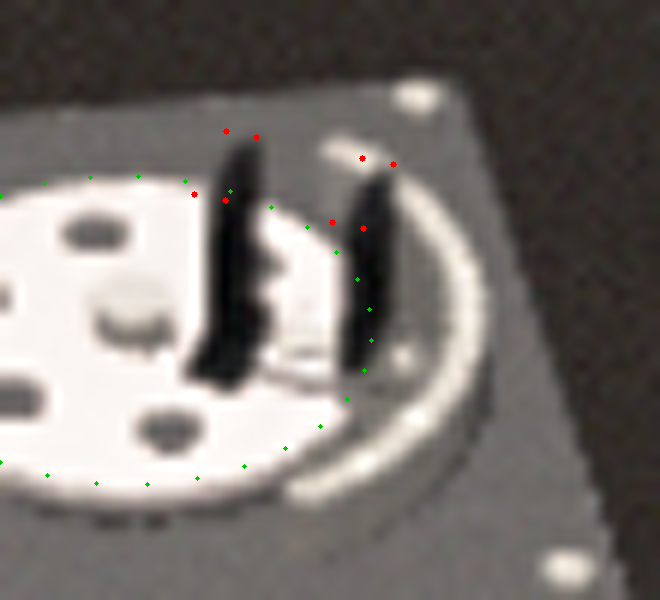

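Plate edges, wheel circle and plate tops agree: axis about (569,-12), yaw 16.6°, handle–trigger radius at 170.8°. First I'll travel at the present height.

{"fn": "arm_command", "kwargs": {"targets": [[0,-4,-4,-5],[0,-8.5,-8,-10],[0,-13,-12.3,-16],[0,-17.5,-16.6,-22],[0,-22,-21,-28],[0,-26.6,-25.2,-34],[0,-31,-29.4,-40],[0,-35.5,-33.6,-45],[0,-40,-37.8,-50],[0,-44.5,-42,-55],[0,-49,-46.5,-61],[0,-53.7,-50.7,-66]], "hand": 6.6}}

```text
time_s: 1.6
position: [525.4, -5.2, 245.2]
orientation: [[0.0, 0.987, -0.16], [-0.0, -0.16, -0.987], [-1.0, 0.0, 0.0]]
wrist_force: [0.5, -0.4, 0.3]
width: 65.7
```

```bash
cat > st.py <<'E'
from h import *
from rig import env
import sys
W=np.array([568.5,-11.7]);yaw0=np.radians(16.63)
def show():
    s=env.read_state();R=np.array(s["orientation"]);p=np.array(s["position"])
    q=p[:2]-W;r=np.hypot(*q);th=np.arctan2(q[1],q[0])-yaw0-2.69
    th=(th+np.pi)%(2*np.pi)-np.pi
    y=R[:,1];ya=np.degrees(np.arctan2(-y[1],-y[0]))-np.degrees(yaw0+2.69);ya=(ya+180)%360-180
    F=np.array(s["wrist_force"])
    print("t",round(s["time_s"],2),"p",p.round(1),"r",r.round(1),"azi deg",np.degrees(th).round(2),"yaw err vs wheel0",ya.round(2),"xtool",R[:,0].round(3),"w",round(s["width"],2),"Ftool xyz",(R.T@F).round(1),"M",(R.T@np.array(s["torque"])).round(2),"q7",np.round(s["joint_pos"][6],2))
    return s,R,p
if __name__=="__main__":
    s,R,p=show()
    if len(sys.argv)>1:
        r,a,z=map(float,sys.argv[1:4]) # target radius, wheel angle deg, z
        th=yaw0+2.69+np.radians(a);t=np.array([*(W+r*np.array([np.cos(th),np.sin(th)])),z])
        y=R[:,1];ya=np.degrees(np.arctan2(-y[1],-y[0])-th);ya=(ya+180)%360-180
        print("go tool cm",(R.T@(t-p)/10).round(2),"spin",round(ya,2))
E
python3 st.py 44 0 245
```

```text
t 1.6 p [525.4  -5.2 245.2] r 43.6 azi deg 0.63 yaw err vs wheel0 0.04 xtool [ 0. -0. -1.] w 65.72 Ftool xyz [-0.3  0.6  0.3] M [0.01 0.02 0.07] q7 -0.45
go tool cm [ 0.02 -0.04 -0.05] spin 0.04
```

{"fn": "arm_command", "kwargs": {"targets": [[4,0,0,0],[8,0,-0.05,0],[11,-0.05,-0.05,0],[13.2,-0.05,-0.05,0],[13.2,-0.05,-0.05,0]]}}

```text
time_s: 2.22
position: [523.1, -6.2, 111.9]
orientation: [[-0.004, 0.987, -0.162], [-0.0, -0.162, -0.987], [-1.0, -0.004, 0.001]]
wrist_force: [-0.2, -0.6, -0.5]
width: 66.2
```

```bash
python3 st.py 44 0 110
python3 - <<'E'
from h import *
from rig import env
for n,o in(("top",(220,180)),("side",(260,180))):
    d=env.snapshot(n);pickle.dump(d,open(f"pics/{n}1.pkl","wb"))
    cv2.imwrite(f"pics/{n}1.png",cv2.resize(d["frame"][o[1]:o[1]+80,o[0]:o[0]+80,::-1],None,fx=7,fy=7,interpolation=cv2.INTER_CUBIC))
E
```

```text
t 2.23 p [523.1  -6.2 111.9] r 45.7 azi deg 2.33 yaw err vs wheel0 -0.08 xtool [-0.004 -0.    -1.   ] w 66.18 Ftool xyz [ 0.5 -0.1  0.6] M [0.05 0.07 0.02] q7 -0.56
go tool cm [ 0.19  0.17 -0.19] spin -0.08
```

View pics/side1.png

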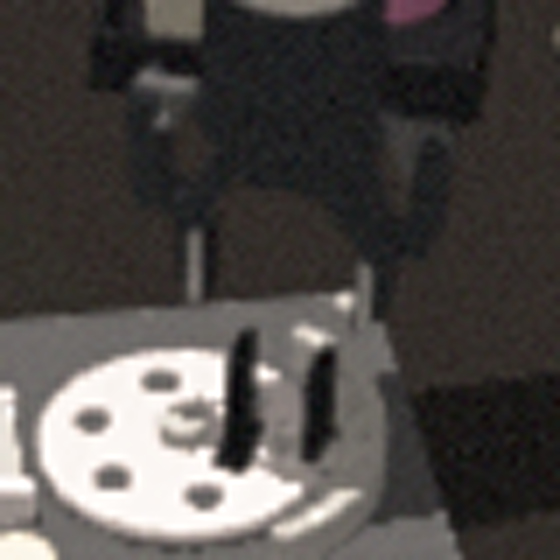

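View pics/top1.png

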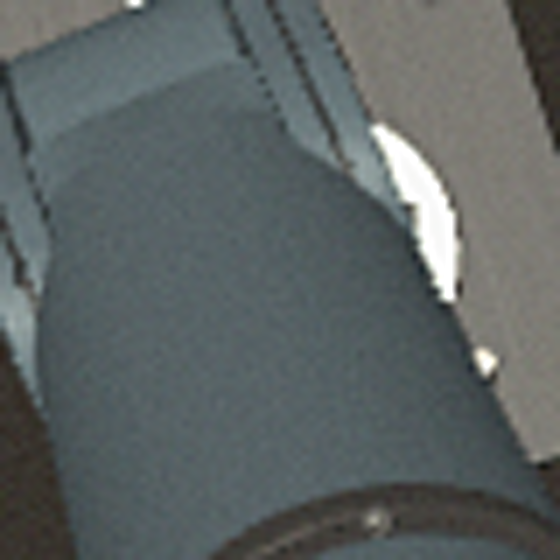

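The side view shows the open pads (columns 195 and 365) straddling the plates (243 and 320), with midpoints 280 and 281. The radial centring is good. I'll descend around the plates.

{"fn": "arm_command", "kwargs": {"targets": [[1.5,0,0,0],[3,0,0,0],[4.5,0,0,0],[5.3,0,0,0],[5.3,0,0,0],[5.3,0,0,0]]}}

```text
time_s: 3.08
position: [524.5, -6.1, 60.5]
orientation: [[0.0, 0.987, -0.162], [0.0, -0.162, -0.987], [-1.0, 0.0, -0.0]]
wrist_force: [0.7, 0.3, 0.3]
width: 65.8
```

```bash
python3 st.py 44 0 57; python3 st.py 44 0 57
```

```text
t 3.08 p [524.5  -6.1  60.5] r 44.4 azi deg 1.95 yaw err vs wheel0 -0.1 xtool [ 0.  0. -1.] w 65.79 Ftool xyz [-0.3  0.7 -0.4] M [ 0.   -0.03  0.  ] q7 -0.61
go tool cm [ 0.35  0.04 -0.15] spin -0.1
t 3.08 p [524.5  -6.1  60.5] r 44.4 azi deg 1.95 yaw err vs wheel0 -0.1 xtool [ 0.  0. -1.] w 65.79 Ftool xyz [-0.3  0.7 -0.4] M [ 0.   -0.03  0.  ] q7 -0.61
go tool cm [ 0.35  0.04 -0.15] spin -0.1
```

{"fn": "arm_command", "kwargs": {"targets": [[0.25,0,0,0],[0.25,0,0,0],[0.25,0,0,0],[0.25,0,0,0]], "hand": 4.7}}

```text
time_s: 3.58
position: [524.3, -6.2, 57.9]
orientation: [[0.0, 0.987, -0.162], [0.0, -0.162, -0.987], [-1.0, 0.0, -0.0]]
wrist_force: [0.2, 0.2, 0.1]
width: 47.1
```

```bash
python3 st.py 44 0 57;python3 - <<'E'
from h import *
from rig import env
for n,o in(("side",(275,190)),):
    d=env.snapshot(n)
    cv2.imwrite(f"pics/{n}2.png",cv2.resize(d["frame"][o[1]:o[1]+70,o[0]:o[0]+70,::-1],None,fx=8,fy=8,interpolation=cv2.INTER_CUBIC))
E
```

```text
t 3.58 p [524.3  -6.2  57.9] r 44.5 azi deg 2.11 yaw err vs wheel0 -0.1 xtool [ 0.  0. -1.] w 47.12 Ftool xyz [-0.1  0.2 -0.2] M [-0.01 -0.    0.03] q7 -0.61
go tool cm [ 0.09  0.05 -0.16] spin -0.1
```

View pics/side2.png

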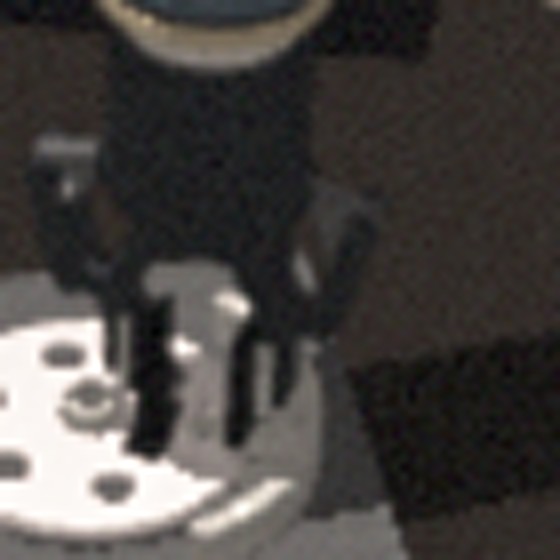

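The fingers are at 47 mm on either side of the plates with no contact force. I'll close in small steps.

{"fn": "arm_command", "kwargs": {"targets": [[0,0,0,0],[0,0,0,0]], "hand": 4.5}}

```text
time_s: 3.88
position: [524.3, -6.2, 57.8]
orientation: [[-0.0, 0.987, -0.162], [-0.0, -0.162, -0.987], [-1.0, -0.0, 0.0]]
wrist_force: [-0.3, 0.3, -0.2]
width: 44.9
```

```bash
python3 st.py
```

```text
t 3.88 p [524.3  -6.2  57.8] r 44.6 azi deg 2.11 yaw err vs wheel0 -0.1 xtool [-0. -0. -1.] w 44.9 Ftool xyz [ 0.2 -0.3 -0.3] M [-0.03 -0.03 -0.  ] q7 -0.61
```

{"fn": "arm_command", "kwargs": {"targets": [[0,0,0,0],[0,0,0,0]], "hand": 4.4}}

```text
time_s: 4.12
position: [524.1, -6.1, 57.8]
orientation: [[-0.0, 0.987, -0.162], [-0.0, -0.162, -0.987], [-1.0, -0.0, 0.0]]
wrist_force: [-0.3, 0.2, 1.7]
width: 43.9
```

```bash
python3 st.py
```

```text
t 4.12 p [524.1  -6.1  57.8] r 44.7 azi deg 2.05 yaw err vs wheel0 -0.09 xtool [-0. -0. -1.] w 43.89 Ftool xyz [-1.7 -0.3 -0.1] M [-0.09  0.04 -0.31] q7 -0.61
```

Both faces are touched at 43.9 mm with the forces balanced. Now I'll ease the wheel tighter (clockwise).

{"fn": "arm_command", "kwargs": {"targets": [[0,0,-0.1,1.2],[0,0,-0.2,2.5],[0,0,-0.2,2.5]]}}

```text
time_s: 4.5
position: [524.6, -5.0, 57.8]
orientation: [[-0.0, 0.978, -0.207], [-0.001, -0.207, -0.978], [-1.0, 0.0, 0.001]]
wrist_force: [0.3, -5.5, 1.0]
width: 44.3
```

```bash
python3 st.py
```

```text
t 4.5 p [524.6  -5.   57.8] r 44.4 azi deg 0.51 yaw err vs wheel0 -2.69 xtool [-0.    -0.001 -1.   ] w 44.28 Ftool xyz [-1.   1.4  5.3] M [-0.17 -1.03  0.22] q7 -0.65
```

The tool feels about 5 N of tangential resistance, as expected. I'll turn further while squeezing lightly.

{"fn": "arm_command", "kwargs": {"targets": [[0,0,-0.15,2],[0,0,-0.3,4],[0,0,-0.3,4]], "hand": 4.3}}

```text
time_s: 4.88
position: [525.7, -2.3, 57.9]
orientation: [[0.001, 0.961, -0.275], [-0.001, -0.275, -0.961], [-1.0, 0.001, 0.001]]
wrist_force: [1.3, -7.7, 1.0]
width: 43.2
```

```bash
python3 st.py;python3 - <<'E'
from h import *
from rig import env
for n,o in(("side",(275,190)),):
    d=env.snapshot(n)
    cv2.imwrite(f"pics/{n}3.png",cv2.resize(d["frame"][o[1]:o[1]+70,o[0]:o[0]+70,::-1],None,fx=8,fy=8,interpolation=cv2.INTER_CUBIC))
E
```

```text
t 4.88 p [525.7  -2.3  57.9] r 43.8 azi deg -3.15 yaw err vs wheel0 -6.72 xtool [ 0.001 -0.001 -1.   ] w 43.17 Ftool xyz [-1.   3.4  7. ] M [-0.21 -1.16  0.65] q7 -0.7
```

View pics/side3.png

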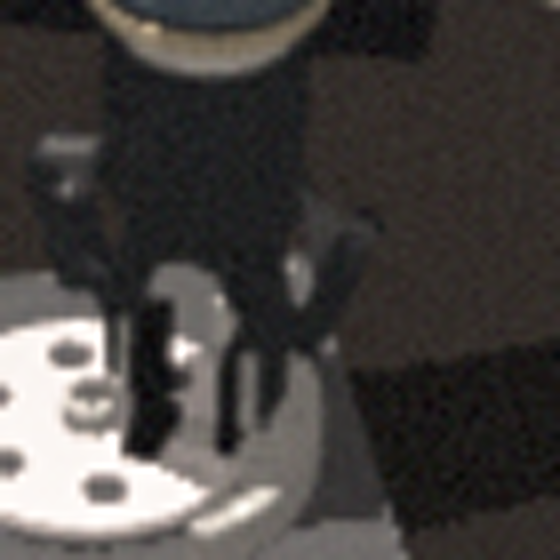

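The wheel has turned about 0.09 rad tighter: the holes have shifted, e.g. (118,488) to (105,490). Now I'll squeeze progressively, following the centre inward.

{"fn": "arm_command", "kwargs": {"targets": [[0,0.1,0,0],[0,0.15,0,0]], "hand": 4.0}}

```text
time_s: 5.18
position: [527.2, -2.8, 58.3]
orientation: [[0.001, 0.962, -0.275], [-0.001, -0.275, -0.962], [-1.0, 0.001, 0.001]]
wrist_force: [-0.7, -6.4, 7.2]
width: 40.0
```

```bash
python3 st.py
```

```text
t 5.17 p [527.2  -2.8  58.3] r 42.3 azi deg -2.96 yaw err vs wheel0 -6.7 xtool [ 0.001 -0.001 -1.   ] w 40.05 Ftool xyz [-7.2  1.1  6.4] M [-0.19 -1.31  0.14] q7 -0.7
```

{"fn": "arm_command", "kwargs": {"targets": [[0,0.1,0,0],[0,0.2,0,0]], "hand": 3.7}}

```text
time_s: 5.42
position: [528.7, -3.2, 58.4]
orientation: [[0.0, 0.962, -0.274], [-0.001, -0.274, -0.962], [-1.0, 0.001, 0.001]]
wrist_force: [-2.3, -5.8, 9.3]
width: 36.9
```

```bash
python3 st.py
```

```text
t 5.42 p [528.7  -3.2  58.4] r 40.7 azi deg -2.89 yaw err vs wheel0 -6.68 xtool [ 0.    -0.001 -1.   ] w 36.87 Ftool xyz [-9.3 -0.6  6.2] M [-0.21 -1.19 -0.3 ] q7 -0.7
```

{"fn": "arm_command", "kwargs": {"targets": [[-0.03,0.1,0,0],[-0.05,0.18,0,0]], "hand": 3.4}}

```text
time_s: 5.68
position: [530.2, -3.6, 58.7]
orientation: [[-0.0, 0.962, -0.274], [-0.001, -0.274, -0.962], [-1.0, 0.0, 0.001]]
wrist_force: [-2.6, -6.3, 8.8]
width: 34.2
```

```bash
python3 st.py
```

```text
t 5.67 p [530.2  -3.6  58.7] r 39.2 azi deg -2.67 yaw err vs wheel0 -6.68 xtool [-0.    -0.001 -1.   ] w 34.22 Ftool xyz [-8.8 -0.8  6.8] M [-0.21 -1.27 -0.36] q7 -0.69
```

{"fn": "arm_command", "kwargs": {"targets": [[-0.03,0.05,0,0],[-0.05,0.07,0,0]], "hand": 3.25}}

```text
time_s: 5.92
position: [530.7, -3.7, 59.0]
orientation: [[-0.001, 0.962, -0.274], [-0.001, -0.274, -0.962], [-1.0, -0.0, 0.001]]
wrist_force: [-1.5, -5.8, 3.8]
width: 32.9
```

```bash
python3 st.py
```

```text
t 5.92 p [530.7  -3.7  59. ] r 38.7 azi deg -2.74 yaw err vs wheel0 -6.66 xtool [-0.001 -0.001 -1.   ] w 32.92 Ftool xyz [-3.8  0.1  6. ] M [-0.27 -1.09 -0.14] q7 -0.69
```

The pawl is drawn about 11 mm (width 32.9) with the wheel still tight. I'll firm the grip and orbit anticlockwise about the axis.

{"fn": "arm_command", "kwargs": {"targets": [[0,0.03,0,0],[0,0.05,0.27,-4],[0,0.09,0.53,-8],[0,0.15,0.8,-12],[0,0.22,1.05,-16],[0,0.31,1.3,-20],[0,0.42,1.55,-24],[0,0.42,1.55,-24]], "hand": 3.18}}

```text
time_s: 6.92
position: [530.6, -19.3, 59.1]
orientation: [[-0.0, 0.99, 0.142], [-0.0, 0.142, -0.99], [-1.0, -0.0, 0.0]]
wrist_force: [-1.2, -4.0, 5.7]
width: 32.4
```

```bash
python3 st.py
```

```text
t 6.92 p [530.6 -19.3  59.1] r 38.6 azi deg 20.54 yaw err vs wheel0 17.4 xtool [-0. -0. -1.] w 32.4 Ftool xyz [-5.7 -1.8  3.8] M [-0.19 -0.52 -0.64] q7 -0.36
```

{"fn": "arm_command", "kwargs": {"targets": [[0,0.02,0.27,-4],[0,0.06,0.53,-8],[0,0.12,0.8,-12],[0,0.19,1.05,-16],[0,0.28,1.3,-20],[0,0.39,1.55,-24],[0,0.39,1.55,-24]]}}

```text
time_s: 7.8
position: [536.8, -33.7, 59.1]
orientation: [[-0.0, 0.846, 0.533], [0.0, 0.533, -0.846], [-1.0, 0.0, -0.0]]
wrist_force: [-1.5, -2.4, 6.3]
width: 32.3
```

```bash
python3 st.py
```

```text
t 7.8 p [536.8 -33.7  59.1] r 38.5 azi deg 44.01 yaw err vs wheel0 41.42 xtool [-0.  0. -1.] w 32.25 Ftool xyz [-6.3 -2.5  1.2] M [-0.25 -0.09 -0.76] q7 -0.02
```

{"fn": "arm_command", "kwargs": {"targets": [[0,0,0.13,-2],[0,0.01,0.27,-4],[0,0.03,0.4,-6],[0,0.03,0.4,-6]]}}

```text
time_s: 8.3
position: [538.3, -35.8, 58.8]
orientation: [[-0.002, 0.786, 0.618], [0.001, 0.618, -0.786], [-1.0, -0.0, -0.002]]
wrist_force: [-4.4, 1.7, 6.5]
width: 32.0
```

```bash
python3 st.py
```

```text
t 8.3 p [538.3 -35.8  58.8] r 38.7 azi deg 47.77 yaw err vs wheel0 47.42 xtool [-0.002  0.001 -1.   ] w 31.97 Ftool xyz [-6.5 -2.4 -4. ] M [ 0.17  0.83 -0.54] q7 0.07
```

{"fn": "arm_command", "kwargs": {"targets": [[0,0.01,0.1,-1.5],[0,0.01,0.1,-1.5]]}}

```text
time_s: 8.55
position: [538.6, -36.0, 58.8]
orientation: [[-0.002, 0.77, 0.638], [0.002, 0.638, -0.77], [-1.0, -0.001, -0.003]]
wrist_force: [-5.7, 3.2, 7.7]
width: 31.9
```

```bash
python3 st.py
```

```text
t 8.55 p [538.6 -36.   58.8] r 38.5 azi deg 48.35 yaw err vs wheel0 48.89 xtool [-0.002  0.002 -1.   ] w 31.87 Ftool xyz [-7.7 -2.3 -6.1] M [ 0.55  1.38 -0.53] q7 0.09
```

The tangential force has reversed, with the moment rising, so the wheel is on its stop. I'll release gradually.

{"fn": "arm_command", "kwargs": {"targets": [[0,-0.1,0,0],[0,-0.2,0,0]], "hand": 3.6}}

```text
time_s: 8.8
position: [537.1, -37.3, 58.4]
orientation: [[-0.002, 0.77, 0.638], [0.002, 0.638, -0.77], [-1.0, -0.0, -0.003]]
wrist_force: [-2.3, 4.6, -3.3]
width: 35.8
```

{"fn": "arm_command", "kwargs": {"targets": [[0,-0.1,0,0],[0,-0.2,0,0]], "hand": 4.0}}

```text
time_s: 9.05
position: [535.6, -38.6, 58.1]
orientation: [[-0.002, 0.77, 0.638], [0.002, 0.638, -0.77], [-1.0, -0.0, -0.003]]
wrist_force: [-2.0, 5.7, -9.1]
width: 40.0
```

```bash
python3 st.py
```

```text
t 9.05 p [535.6 -38.6  58.1] r 42.5 azi deg 48.48 yaw err vs wheel0 48.92 xtool [-0.002  0.002 -1.   ] w 39.99 Ftool xyz [ 9.1  2.1 -5.7] M [0.29 1.1  0.41] q7 0.09
```

{"fn": "arm_command", "kwargs": {"targets": [[0,-0.1,0,0],[0,-0.2,0,0],[0,-0.2,0,0]], "hand": 4.5}}

```text
time_s: 9.43
position: [535.6, -41.5, 58.9]
orientation: [[0.001, 0.77, 0.638], [0.0, 0.638, -0.77], [-1.0, 0.0, 0.0]]
wrist_force: [-2.3, -0.2, -1.0]
width: 45.3
```

```bash
python3 st.py
```

```text
t 9.43 p [535.6 -41.5  58.9] r 44.4 azi deg 51.42 yaw err vs wheel0 48.89 xtool [ 0.001  0.    -1.   ] w 45.27 Ftool xyz [ 1.  -1.9 -1.3] M [ 0.06  0.17 -0.3 ] q7 0.09
```

{"fn": "arm_command", "kwargs": {"targets": [[0,0,0,0],[0,0,0,0],[0,0,0,0]], "hand": 6.6}}

```text
time_s: 9.8
position: [535.6, -41.4, 58.9]
orientation: [[0.001, 0.77, 0.638], [0.0, 0.638, -0.77], [-1.0, 0.001, 0.0]]
wrist_force: [0.1, 0.3, -0.2]
width: 66.0
```

```bash
python3 st.py;python3 - <<'E'
from h import *
from rig import env
for n,o in(("side",(275,190)),):
    d=env.snapshot(n)
    cv2.imwrite(f"pics/{n}4.png",cv2.resize(d["frame"][o[1]:o[1]+70,o[0]:o[0]+70,::-1],None,fx=8,fy=8,interpolation=cv2.INTER_CUBIC))
E
```

```text
t 9.8 p [535.6 -41.4  58.9] r 44.4 azi deg 51.34 yaw err vs wheel0 48.9 xtool [ 0.001  0.    -1.   ] w 65.99 Ftool xyz [ 0.2  0.3 -0.2] M [-0.01 -0.06 -0.02] q7 0.09
```

View pics/side4.png

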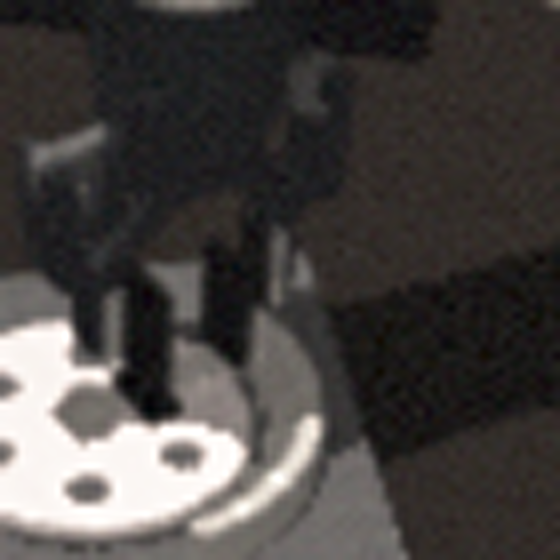

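The pads are free of the plates and the forces are zero. I'll rise straight up, then move clear of the cameras' view.

{"fn": "arm_command", "kwargs": {"targets": [[-2,0,0,0],[-5,0,0,0],[-9,0,0,0],[-14,0,0,0],[-19,0,0,0],[-19,-4,3,0],[-19,-9,6,0],[-19,-10,11,0],[-19,-10,16,0],[-19,-10,20,0],[-19,-10,20,0]]}}

```text
time_s: 11.22
position: [586.6, -262.0, 247.6]
orientation: [[-0.0, 0.772, 0.635], [0.0, 0.635, -0.772], [-1.0, -0.0, -0.0]]
wrist_force: [-0.2, 0.3, -0.5]
width: 66.1
```

```bash
python3 st.py;python3 - <<'E'
from h import *
from rig import env
for n,o,w,h in(("side",(165,180),180,115),("top",(185,105),150,170)):
    d=env.snapshot(n);pickle.dump(d,open(f"pics/{n}5.pkl","wb"))
    cv2.imwrite(f"pics/{n}5.png",d["frame"][:,:,::-1])
    k=4 if n=="side" else 3.4
    cv2.imwrite(f"pics/{n}5c.png",cv2.resize(d["frame"][o[1]:o[1]+h,o[0]:o[0]+w,::-1],None,fx=k,fy=k,interpolation=cv2.INTER_CUBIC))
E
```

```text
t 11.22 p [ 586.6 -262.   247.6] r 251.0 azi deg 103.38 yaw err vs wheel0 48.69 xtool [-0.  0. -1.] w 66.13 Ftool xyz [ 0.5  0.  -0.3] M [-0.04  0.07 -0.02] q7 0.68
```

View pics/side5c.png

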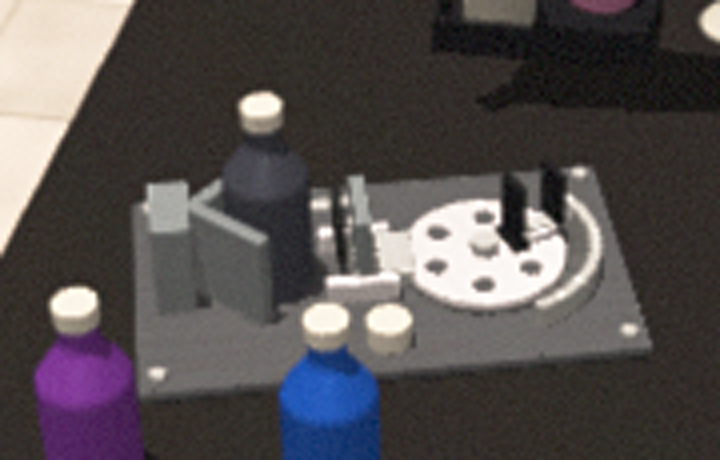

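View pics/top5.png

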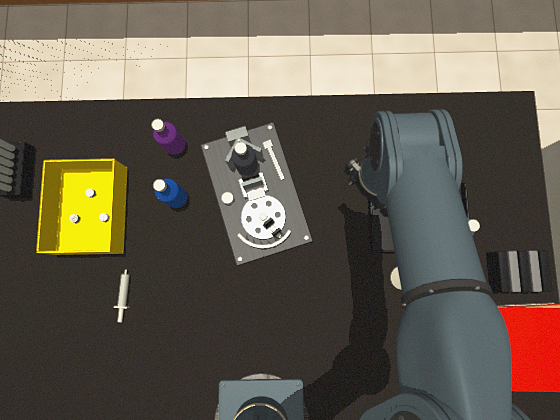

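View pics/top5c.png

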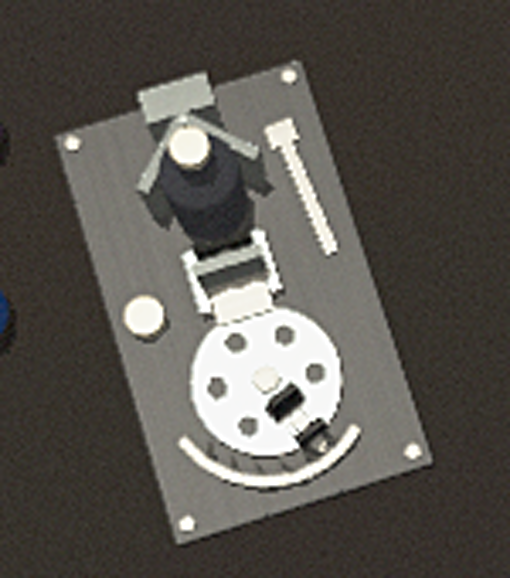

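The jaw is visibly clear of the upright bottle and the plates have turned about 47°. I'll put numbers on this from the depth map.

Run:
```python
from h import *
W=np.array([567.8,-11.6])
for t in(0,5):
  for n in("top","side"):
    d=pickle.load(open(f"pics/{n}{t}.pkl","rb"));o=[];b=[]
    for v in range(110,290):
        for x in range(185,330):
            z=d["z_map"][v,x]
            if z<=0: continue
            p0,r=ray(d,x,v);p=p0+r*z
            q=p[:2]-W
            if np.hypot(*q)<85 and 76<p[2]<90:o.append(p)
            if np.hypot(*(p[:2]-[726,36]))<40 and 168<p[2]<190:b.append(p)
    o=np.array(o)[:,:2]-W;b=np.array(b)
    r=np.hypot(*o.T);h=o[r<44].mean(0);g=o[r>=44].mean(0)
    dd=g-h
    print(t,n,"angle by handle->trigger",(np.arctan2(dd[1],dd[0])-np.radians(16.63)-2.69+np.pi)%(2*np.pi)-np.pi,"r",np.hypot(*h).round(1),np.hypot(*g).round(1),"sep",np.hypot(*dd).round(1),"bottle top",b.mean(0).round(1),len(b))
```

```text
0 top angle by handle->trigger -0.009675406215532867 r 25.8 61.5 sep 35.7 bottle top [724.3  34.5 177.5] 114
0 side angle by handle->trigger 0.047905094574609564 r 27.7 62.8 sep 35.5 bottle top [724.3  40.8 174.9] 77
5 top angle by handle->trigger 0.8186797305228879 r 27.3 62.6 sep 35.3 bottle top [724.6  34.5 177.2] 113
5 side angle by handle->trigger 0.836505904143209 r 24.2 60.2 sep 36.3 bottle top [724.5  41.8 175.7] 73
```

The wheel reads about 0.82 rad, the plate separation is about 36 mm as at the start (pawl sprung in), and the bottle hasn't moved. I'm handing in.

```bash
python3 -c "
from rig import env
print(env.job_done())"
```

```text
the job is handed in; nothing more can be done
None
```

The clamp is open and the ink bottle stands free; I handed the job in at about 11.3 s. The hand-in reports no verdict.

**What I did:**
- I took the plates in a light grip and eased the wheel about 0.09 rad tighter.
- I drew the pawl in steps to about 11 mm, then turned the wheel anticlockwise until its stop pushed back.
- I released the trigger gradually, opened the fingers, rose straight up and moved clear.

**Last checks:**
- **Wheel:** the top camera gives 0.82 rad and the side camera 0.84, so it is at the open stop.
- **Pawl:** handle and trigger are 35.3 to 36.3 mm apart, against 36 mm with the pawl fully in. Depth noise of about 1 mm limits this reading.
- **Bottle:** it is upright, and its cap moved no more than about 1 mm in either view. I did not measure the jaw opening itself; the pictures show the pad clear of the bottle.
- **Other things:** the spare cap, spanner and syringe look unmoved in the top view. The arm hid part of the tray and funnel in that last picture; I never touched them, and passed over that side at about 245 mm height.
- **Forces:** wrist force stayed below about 12 N in every reading and was near zero after release. The pawl-to-tooth and pad-to-bottle forces could not be read directly.

The two cameras disagreed by up to about 6 mm sideways on the bottle top and about 0.06 rad on the starting plate angle. I relied on the top view and on touch for the grasp.

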